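Take the spent battery out of the flash power unit

ROBOT

A 6-joint arm with a two-finger parallel gripper is mounted at the origin on the work surface. World frame = base frame: x ahead of the robot, y to its left, z up, the work surface at z = 0. Lengths are in m, angles in rad, forces in N, time in s.
With the tool pointing down it reaches from about 0.275 to 0.75 m from the base axis. Payload 10.2 kg.
Tool frame: the origin (TCP) lies midway between the tips of the shut fingers; the grasp point (between the pads) lies 19 mm behind it; z points along the fingers, y is the line along which they close (so a half turn about z gives the same grasp; the last joint's range is limited). The gripper opens to 85 mm and grips with 20 to 120 N. Pads are 22 mm wide; open, the fingers measure 114 mm over their backs; the gripper's body (76 mm by 85 mm) begins 54 mm behind the grasp point. The pads swing forward as they close: fully open they stand 13 mm farther back than shut.
Start: joints at [-1.394, 0.313, 1.498, -0, 1.331, -0.223], TCP at [0.204, -0.484, 0.231] pointing down, gripper open.
Joint ranges: [-2.94, 2.94], [-0.97, 2.17], [0.19, 2.56], [-1.23, 4.37], [0.02, 3.11], [-2.88, 2.88]. Speed limits (rad/s): [2.39, 2.39, 3.01, 3.14, 3.14, 3.14].

INTERFACE

Orientations are given as a unit quaternion [w, x, y, z].
In Python, from station import bot gives the robot as it stands.
- The arm moves only by the tool jog_arm, never from a script. Its argument "motion" is text: rows parted by semicolons, each of 7 numbers parted by spaces: the opening in per cent of the stroke, from 0 (shut) to 100 (fully open), then the shift along the tool's x, y, z in mm, then the turn, a rotation vector about the tool's x, y, z in degrees. A call has 1 to 12 rows; each row shifts and turns the commanded pose from where the row before left it, along the tool's axes as they then stand; what a row does not reach is not made up. A row lasts 1/12 s, in which the tool goes at most 41.7 mm and 7.16 degrees, less where a joint would pass 70% of its speed; a pose out of reach is approached as far as the arm can. A call is refused whole if a number of a shift passes 41.7 or a number of a turn 7.16, either way. A call with a gripper value outside its range is refused whole. The fingers move at their own pace and stop on an object; "newtons" is the grip in N (left out, the last holds). Time passes only in rows, so rows that do not move let the fingers close. It gives the time, the measured TCP pose, the force, the opening and the grip force at its end, in the units of the state.
- bot.observe(): the state, without advancing time (a new reading comes with each control period).
- bot.capture(name): name is "scene" or "top" or "wrist"; returns (picture, depth): 400x640x3 uint8, red, green, blue; 400x640 float32, m along the optical axis (not along the pixel's ray), 0 where there is no reading.
- bot.camera_params(name): a dict with "fx", "fy", "cx", "cy" (pixels), "k1" (the pictures are not rectified: a ray, as slopes to the right and down, at radius r is drawn at 1 + k1 r^2 times it, then the intrinsics apply), "R" (3x3) and "t" (3): a world point X has camera coordinates R X + t. Camera axes: x right, y down, z forward; pixel columns grow to the right and rows downward; lengths in m; the calibration is good to about 2 mm. A picture is of the moment at which its call begins: read the wrist's pose just before it. camera_params takes no time and is no camera call; for the wrist camera it gives the pose at the moment of the call.
- bot.close_job(): hands the job in; it is judged then, once.
Trained networks look in the newest picture that a camera, given by its name, has taken for a name from the list of things; names that differ only in an ending like _2 or _b are one class to them, and where a whole thing is asked for, a point or a joint stands for the part that bears it (a point fixed in the world has none). Each returns a list of dicts, best first, with "score" (0 to 1); they miss things now and then, are a little off and sometimes report something else, mostly with a low value. They report only what shows in the picture. A call takes as long as a camera call. They do not tell look-alikes from the thing itself.
- bot.recognise(camera, query): "centre" ([x, y, z] in m, in the coordinates of the camera as it stood for that picture, good to about 4 mm: the middle of the surface that is visible of it).
The state is a dict: "time": time; "joints": joint angles; "joint_velocities": joint speeds; "joint_efforts": joint torques, N m; "ee_pos": TCP position; "orientation": TCP orientation; "contact_force": force on the tool from outside, world axes, zero at the start; "torque": the same for the moment, N m; "gripper_width": finger opening in m; "grip_force": force on a finger pad.
Only numpy, scipy, OpenCV 4.12 (cv2) and the standard library are available. Lean on these libraries where they do the work, as an engineer would, in place of code of your own. Each camera call takes 0.05 s, during which the arm holds its last target. There are 200 camera calls.

TASK

The flash power unit's battery needs charging. Press down the release paddle that sits under the battery's overhanging end until the battery springs up, then lift the battery out and stand it upright on its foot inside the white tape outline, lengthways and square with it. Set it down gently, do not drop it, and leave the bottle, the roll of tape and the brush where they are.

Things in the scene. Friction and masses are not known exactly. Their poses are not given: they have to be found in the camera images.
- unit: Flash power unit: fixed grey box 95 mm high, 120 wide (y), 155 long (x -70 to +85 mm from its origin, which is on the table). Its -x end (x -70 to -14) is lower: shoulders 79 mm high and between them an open scoop 47 mm wide in which the release paddle lies. The rest of the top is flat, 95 mm high, with the battery bay (centre at x +26, 44 mm deep, 1.5 mm play round the battery's foot).
- paddle_press (a point): Point to press on top of the release paddle, a black ribbed plate 40 mm wide (y) sticking out 36 mm from under the battery's overhanging end; the point is 20 mm from the battery and 16 mm from the paddle's free edge. At rest it is 91 mm above the table, at unit x -40, y 0. It moves with the paddle; axes as the unit's while the paddle is up.
- paddle (a joint): Paddle angle, rad: 0 up, 0.26 fully down (stop). Pivot 30 mm behind paddle_press, which sinks 8 mm in all, at 2 N rising to 6 N. It draws back the hidden spring bolt; by 0.2 (6 mm) the bolt is clear and the battery springs up 14 mm and stays up, loose in the bay, when the paddle is let go. The paddle then stays partly down until the battery is out.
- pack_head (a point): Centre of the battery's head (grip here). Black, 0.36 kg; head 80 (x) by 52 (y) by 34 mm high; below it a foot 64 by 48 by 44 mm high sits in the bay (head overhangs 14 mm at the paddle end). Point is 61 mm above the foot's underside, 17 below the top: 113 mm over the table locked in, 126.5 sprung up, 61 standing on the table. x along the 80 mm, away from the paddle; z up; as the unit's axes.
- spot: Outline of white tape, flat on the table, clear space inside 108 (x) by 80 mm (y), tape 15 mm wide; origin at its centre on the table, x along its long side. The battery stands in it with its length along the outline's length, either way round, its head centred over the origin.
- print_box: Shallow open clear plastic box with prints in it, fixed, 250 by 185 by 22 mm; origin at the centre of its underside. It lies on the other side of the unit from the outline.
- bottle: Amber bottle, 64 mm across and 150 mm high, standing on the table beyond the unit; origin at its underside.
- tape_roll: Roll core of tape lying flat, 100 mm across and 24 mm high, beyond the unit; origin at the centre of its underside.
- brush: Flat coating brush lying on the table between the robot and the unit, about 180 by 60 by 12 mm; origin at its underside, x towards its bristles.
Not all that is in view belongs to the job. Of the things that look like the unit, the largest one is meant. Of the things that look like the part that bears pack_head, the middle-sized one is meant.

How it is judged:
By the outcome, as a careful person would: the job done as asked, in the order asked, and still so for the second after the job is handed in, with the robot touching nothing.
It also fails if it takes over 48 s, if anything falls off the work surface, if the arm or the gripper's body presses on something with over 40 N, if the wrist force passes 120 N, or if a joint passes its speed limit or range.

## Working session

There is one attempt and no reset: what is moved stays moved. The work goes in short steps, Python scripts to look and compute and a tool call to move; the robot and the scene stay as the last step left them, time stands still between calls to the robot, and variables do not carry over. Pictures are saved under pics/ and viewed, at most 10 in all, crops included, and the job is handed in when it is done.

Besides the shell and the picture viewer there is one more tool, called after "Call:" as name(argument=value, ...), one argument or row to a line, values as JSON. jog_arm: Moves the arm, as the interface text tells. Its arguments: {"type":"object","properties":{"motion":{"type":"string"},"newtons":{"type":"number"}},"required":["motion"]}

```bash
mkdir -p pics; cat > h.py <<'E'
import numpy as np, cv2
from station import bot
def unproj(p,u,v,d):
    a=cv2.undistortPoints(np.array([[[u,v]]],float),np.array([[p['fx'],0,p['cx']],[0,p['fy'],p['cy']],[0,0,1]]),np.array([p['k1'],0,0,0,0]))[0,0]
    return np.array(p['R']).T@(np.array([a[0]*d,a[1]*d,d])-np.array(p['t']))
def toworld(p,c): return np.array(p['R']).T@(np.array(c)-np.array(p['t']))
def proj(p,X):
    c=np.array(p['R'])@np.array(X)+np.array(p['t']); a=c[:2]/c[2]; a=a*(1+p['k1']*(a@a)); return np.array([a[0]*p['fx']+p['cx'],a[1]*p['fy']+p['cy']])
def cloud(p,d):
    v,u=np.mgrid[0:400,0:640]
    K=np.array([[p['fx'],0,p['cx']],[0,p['fy'],p['cy']],[0,0,1]])
    a=cv2.undistortPoints(np.stack([u,v],-1).reshape(-1,1,2).astype(float),K,np.array([p['k1'],0,0,0,0])).reshape(400,640,2)
    c=np.dstack([a*d[...,None],d])-np.array(p['t'])
    X=c@np.array(p['R']); X[d==0]=np.nan
    return X
E
python3 - <<'E'
from h import *
np.set_printoptions(precision=4,suppress=True)
for n in ['top','scene']:
    im,d=bot.capture(n); p=bot.camera_params(n)
    cv2.imwrite(f'pics/{n}1.png',im[...,::-1]); np.save(f'{n}_d.npy',d); np.save(f'{n}_i.npy',im)
    for q in ['unit','pack_head','paddle_press','spot','print_box','bottle','tape_roll','brush']:
        for r in bot.recognise(n,q):
            X=toworld(p,r['centre']); print(n,q,round(r['score'],2),X,proj(p,X).round())
print(bot.observe())
E
```

```text
top unit 0.9 [ 0.3021 -0.22    0.0549] [425. 308.]
top unit 0.62 [ 0.7631 -0.0176  0.0559] [330. 106.]
top unit 0.59 [ 0.5065 -0.0026  0.0936] [324. 212.]
top pack_head 0.95 [0.306  0.2401 0.0516] [213. 307.]
top pack_head 0.87 [0.6762 0.3491 0.1028] [165. 136.]
top pack_head 0.72 [0.5273 0.0154 0.1301] [316. 200.]
top pack_head 0.67 [ 0.5139 -0.0398  0.0929] [342. 209.]
top paddle_press 0.62 [ 0.514  -0.0426  0.0914] [343. 209.]
top paddle_press 0.52 [ 0.2878 -0.2642  0.0724] [448. 316.]
top paddle_press 0.47 [ 0.7589 -0.0478  0.0603] [343. 107.]
top spot 0.87 [ 0.5404 -0.2932  0.002 ] [447. 204.]
top spot 0.44 [0.7444 0.1434 0.1025] [259. 106.]
top bottle 0.84 [0.7435 0.1493 0.1038] [256. 107.]
top tape_roll 0.64 [ 0.7605 -0.2174  0.0242] [413. 112.]
top brush 0.91 [ 0.3725 -0.0119  0.0079] [328. 276.]
scene unit 0.8 [0.5684 0.0391 0.0779] [312. 207.]
scene unit 0.7 [ 0.3046 -0.2161  0.0521] [297. 119.]
scene pack_head 0.81 [0.7028 0.3649 0.0995] [396. 312.]
scene pack_head 0.67 [0.5404 0.0186 0.1305] [312. 184.]
scene pack_head 0.66 [0.3196 0.2436 0.0481] [427. 191.]
scene paddle_
[... 381 characters left out ...]
.0939] [293. 178.]
scene bottle 0.65 [0.7751 0.1697 0.0935] [303. 289.]
scene tape_roll 0.84 [ 0.7649 -0.2164  0.0265] [191. 220.]
scene brush 0.59 [ 0.3772 -0.0091  0.0105] [338. 172.]
{'time': 0.9, 'joints': array([-1.3944,  0.3129,  1.4977, -0.    ,  1.331 , -0.2234]), 'joint_velocities': array([-0.0011,  0.0003,  0.0004,  0.001 ,  0.0014, -0.0007]), 'joint_efforts': array([  0.0007, -41.216 , -25.9895,  -0.0003,   0.0006,  -0.    ]), 'ee_pos': array([ 0.2043, -0.4836,  0.2313]), 'orientation': array([-0.    ,  0.9801,  0.1986, -0.    ]), 'contact_force': array([0.4953, 0.0426, 0.4132]), 'torque': array([ 0.0035, -0.0165, -0.0141]), 'grip_force': 0.0, 'gripper_width': 0.08530051296740312}
```

View pics/top1.png

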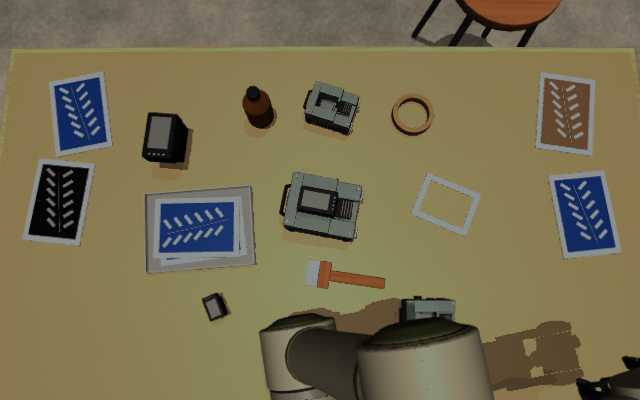

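View pics/scene1.png

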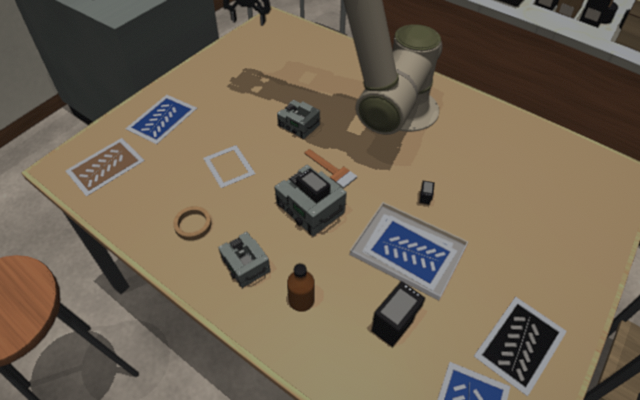

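Units: (323,206) is the largest, with (330,106) and (428,308) smaller. Batteries: (319,200) in that unit is the middle-sized one, (165,137) is larger and (214,306) smaller. The outline is at (447,204) and the paddle at (345,208). Next I measure from the depth cloud and confirm with a crop.

```bash
python3 - <<'E'
from h import *
np.set_printoptions(precision=4,suppress=True)
p=bot.camera_params('top'); d=np.load('top_d.npy'); im=np.load('top_i.npy'); X=cloud(p,d)
def rect(m,name):
    pts=(X[m][:,:2]*1000).astype(np.float32); r=cv2.minAreaRect(pts); b=cv2.boxPoints(r)
    print(name,m.sum(),'c',r[0],'size',r[1],'ang',r[2],'med z',np.nanmedian(X[m][:,2])); return r
near=lambda x,y,r:(np.hypot(X[...,0]-x,X[...,1]-y)<r)
z=X[...,2]
def big(m):
    n,l,s,c=cv2.connectedComponentsWithStats(m.astype(np.uint8)); return l==1+np.argmax(s[1:,4])
rect(big(near(.52,.0,.12)&(z>.122)&(z<.14)),'pack')
rect(big(near(.51,.0,.13)&(z>.075)&(z<.14)),'unit all')
rect(big(near(.51,.0,.13)&(z>.09)&(z<.1)),'unit top95')
w=(im.min(-1)>120)&near(.54,-.293,.11)&(abs(z)<.02)
r=rect(big(w),'spot')
w2=big(w)
# inner hole
cs,h=cv2.findContours(w2.astype(np.uint8),cv2.RETR_CCOMP,cv2.CHAIN_APPROX_NONE)
for c,hh in zip(cs,h[0]):
    if len(c)>20: 
        q=np.array([unproj(p,*pt[0].astype(float),0) if 0 else X[pt[0][1],pt[0][0]][:2]*1000 for pt in c],np.float32); print(hh[3],cv2.minAreaRect(q),q.mean(0))
c=cv2.resize(im[160:250,270:490],None,fx=3.6,fy=3.6,interpolation=cv2.INTER_CUBIC)
cv2.imwrite('pics/crop.png',c[...,::-1])
for y,x,n in [(.0154,.5273,'mid'),(.349,.676,'big'),(.24,.306,'small')]:
    m=near(x,y,.1); zz=z[m]; t=np.nanpercentile(zz,98) ; 
    rect(big(m&(z>{'mid':.122,'big':.09,'small':.03}[n])),n)
for x,y in [(.763,-.018),(.302,-.22)]: rect(big(near(x,y,.12)&(z>.03)),'otherunit')
E
```

```text
pack 951 c (526.8743286132812, 13.276721954345703) size (79.46560668945312, 53.330135345458984) ang 79.03243255615234 med z 0.13133038716921056
unit all 3741 c (526.1444702148438, 1.2263717651367188) size (155.30027770996094, 123.2866439819336) ang 79.38639831542969 med z 0.09558105506823776
unit top95 1558 c (530.0543823242188, 29.075035095214844) size (99.150390625, 120.65694427490234) ang 79.22908020019531 med z 0.0957940915959381
spot 1067 c (540.9273071289062, -291.98748779296875) size (138.7221221923828, 110.6841812133789) ang 66.38084411621094 med z 0.002225400323453465
-1 ((540.9273071289062, -291.98748779296875), (138.7221221923828, 110.6841812133789), 66.38084411621094) [ 540.6803 -291.8573]
0 ((540.7865600585938, -291.8615417480469), (114.11214447021484, 87.89030456542969), 66.46495819091797) [ 539.9205 -292.017 ]
mid 951 c (526.8743286132812, 13.276721954345703) size (79.46560668945312, 53.330135345458984) ang 79.03243255615234 med z 0.13133038716921056
big 1438 c (679.89453125, 363.05377197265625) size (69.53144073486328, 106.45968627929688) ang 84.92982482910156 med z 0.10256425509992304
small 439 c (305.0671691894531, 240.91757202148438) size (53.287620544433594, 35.853187561035156) ang 24.84846305847168 med z 0.052398052508832546
otherunit 1894 c (767.6406860351562, -17.65277099609375) size (125.11470794677734, 87.50579833984375) ang 72.1979751586914 med z 0.060604657605926385
otherunit 3698 c (291.9259948730469, -193.0922393798828) size (71.2680892944336, 185.2887725830078) ang 1.1330128908157349 med z 0.6600467033808998
```

View pics/crop.png

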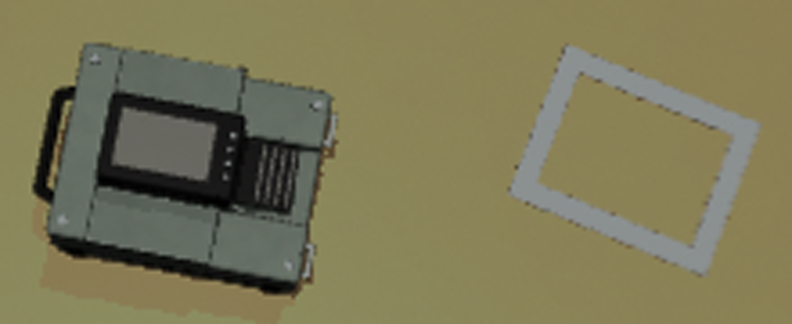

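The crop confirms it. The largest unit (155x123 mm) holds the 80x53 battery, with the ribbed paddle to its right and the outline farther right. Unit +x points along world yaw 79.1° and the outline along 66.4°. Pack centre is about (527.5, 13.4) mm, the press point about (516, -45.5) and the outline (540.8, -291.9).

```bash
cat > go.py <<'E'
import sys
from h import *
from scipy.spatial.transform import Rotation as Ro
# args: x y z(mm) yaw(deg) of tool x ; prints shift in current tool axes (mm) and turn about tool z (deg)
t=np.array([float(a) for a in sys.argv[1:4]]); yaw=float(sys.argv[4])
s=bot.observe(); q=s['orientation']; R=Ro.from_quat([q[1],q[2],q[3],q[0]]).as_matrix()
T=np.array([[np.cos(np.radians(yaw)),np.sin(np.radians(yaw)),0],[np.sin(np.radians(yaw)),-np.cos(np.radians(yaw)),0],[0,0,-1]]).T.T
print('tool shift',(R.T@(t-s['ee_pos']*1000)).round(1),'turn',np.degrees(Ro.from_matrix(R.T@T).as_rotvec()).round(2),'t',s['time'],s['ee_pos'].round(4),s['contact_force'].round(2))
E
python3 go.py 515.5 -48.5 160 79.1
```

```text
tool shift [ 456.  -279.7   71.3] turn [ -0.     0.   -56.19] t 0.9 [ 0.2043 -0.4836  0.2313] [0.5  0.04 0.41]
```

Call:
jog_arm(
  motion="0 32.5 -20 5; 0 32.5 -20 5",
)

```text
invalid input
```

Call:
jog_arm(
  motion="0 32.5 -20 5 0 0 0; 0 32.5 -20 5 0 0 0; 0 32.5 -20 5 0 0 0; 0 32.5 -20 5 0 0 0; 0 32.5 -20 5 0 0 0; 0 32.5 -20 5 0 0 0; 0 32.5 -20 5 0 0 0; 0 32.5 -20 5 0 0 0; 0 32.5 -20 5 0 0 0; 0 32.5 -20 5 0 0 0; 0 32.5 -20 5 0 0 0; 0 32.5 -20 5 0 0 0",
)

```text
time: 1.9
ee_pos: [0.471, -0.109, 0.1713]
orientation: [0.0, 0.98, 0.199, 0.0]
contact_force: [1.2, -0.7, 0.4]
gripper_width: 0.0001
grip_force: 0.0
```

Call:
jog_arm(
  motion="0 32.5 -20 5 0 0 0; 0 32.5 -20 5 0 0 0; 0 0 0 0 0 0 -7; 0 0 0 0 0 0 -7; 0 0 0 0 0 0 -7; 0 0 0 0 0 0 -7; 0 0 0 0 0 0 -7; 0 0 0 0 0 0 -7; 0 0 0 0 0 0 -7; 0 0 0 0 0 0 -7; 0 0 0 0 0 0 0; 0 0 0 0 0 0 0",
)

```text
time: 2.9
ee_pos: [0.5145, -0.0486, 0.1613]
orientation: [-0.0, 0.773, 0.634, 0.0]
contact_force: [-0.4, 0.1, 0.8]
gripper_width: 0.0001
grip_force: 0.0
```

```bash
python3 go.py 515.5 -48.5 95 79.1; python3 - <<'E'
from h import *
im,d=bot.capture('wrist'); cv2.imwrite('pics/w1.png',im[...,::-1])
E
```

```text
tool shift [ 0.3  1.  66.3] turn [-0.  -0.  -0.4] t 2.9 [ 0.5145 -0.0486  0.1613] [-0.38  0.06  0.77]
```

View pics/w1.png

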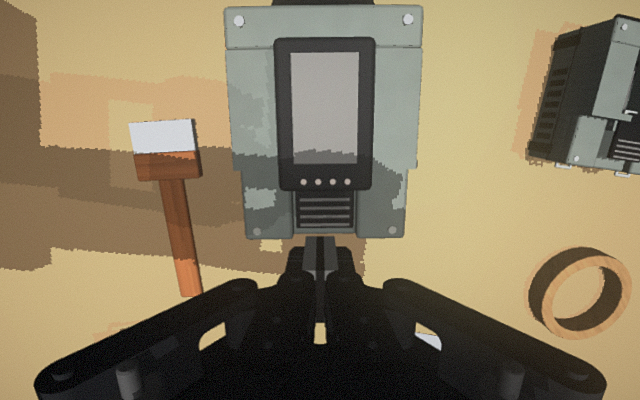

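The wrist view shows the unit square with the tool, the paddle at (325,210) and the shut fingertips at (320,245) lined up above it. I lower and press.

Call:
jog_arm(
  motion="0 0 1 16 0 0 0; 0 0 0 16 0 0 0; 0 0 0 16 0 0 0; 0 0 0 16 0 0 0; 0 0 0 3 0 0 0; 0 0 0 2 0 0 0; 0 0 0 1 0 0 0; 0 0 0 0 0 0 0",
)

```text
time: 3.62
ee_pos: [0.5159, -0.0489, 0.092]
orientation: [0.001, 0.772, 0.635, 0.0]
contact_force: [0.3, 0.1, -0.9]
gripper_width: 0.0001
grip_force: 0.0
```

Call:
jog_arm(
  motion="0 0 0 1 0 0 0; 0 0 0 1 0 0 0; 0 0 0 1 0 0 0; 0 0 0 0 0 0 0",
)

```text
time: 3.95
ee_pos: [0.516, -0.0492, 0.0892]
orientation: [0.001, 0.772, 0.635, 0.0]
contact_force: [-1.0, -2.0, 5.9]
gripper_width: 0.0
grip_force: 3.0
```

Contact at the expected height. I press on.

Call:
jog_arm(
  motion="0 0 0 1 0 0 0; 0 0 0 1 0 0 0; 0 0 0 0 0 0 0",
)

```text
time: 4.2
ee_pos: [0.516, -0.0493, 0.0873]
orientation: [0.001, 0.772, 0.635, 0.0]
contact_force: [-1.3, -3.1, 7.4]
gripper_width: 0.0
grip_force: 3.5
```

Call:
jog_arm(
  motion="0 0 0 1 0 0 0; 0 0 0 1 0 0 0; 0 0 0 0 0 0 0",
)

```text
time: 4.45
ee_pos: [0.5159, -0.0493, 0.0851]
orientation: [0.001, 0.772, 0.635, 0.0]
contact_force: [-0.5, -2.7, 6.0]
gripper_width: 0.0001
grip_force: 3.0
```

```bash
cat > pk.py <<'E'
from h import *
np.set_printoptions(precision=4,suppress=True)
for n in ['top','scene','wrist']:
    p=bot.camera_params(n); im,d=bot.capture(n); X=cloud(p,d); z=X[...,2]
    m=(np.hypot(X[...,0]-.527,X[...,1]-.014)<.05)&(z>.115)&(z<.155)
    if m.sum()<50: print(n,'few');continue
    r=cv2.minAreaRect((X[m][:,:2]*1000).astype(np.float32))
    print(n,m.sum(),'z',np.nanmedian(z[m]),r)
E
python3 pk.py; python3 go.py 515.5 -48.5 95 79.1
```

```text
top 273 z 0.14412720606624876 ((532.7005004882812, 42.150428771972656), (24.274438858032227, 52.48905563354492), 77.9260482788086)
scene 719 z 0.14177467711996208 ((530.65869140625, 9.198570251464844), (91.89049530029297, 54.47321701049805), 78.72368621826172)
wrist 51241 z 0.14413229992486665 ((527.8229370117188, 3.386199951171875), (79.1331787109375, 52.498348236083984), 79.43244934082031)
tool shift [ 0.7 -0.6 -9.8] turn [ 0.1   0.05 -0.2 ] t 4.6 [ 0.5159 -0.0493  0.0852] [-0.7  -3.07  6.2 ]
```

The battery has sprung up: its top is at 144 mm. I retreat upward, open, and move over the battery.

Call:
jog_arm(
  motion="0 0 0 -10 0 0 0; 0 0 0 -25 0 0 0; 0 0 0 -35 0 0 0; 100 0 0 -35 0 0 0; 100 30 0 0 0 0 0; 100 31 0 0 0 0 0; 100 0 0 0 0 0 0; 100 0 0 0 0 0 0; 100 0 0 0 0 0 0",
)

```text
time: 5.35
ee_pos: [0.527, 0.0109, 0.1896]
orientation: [0.0, 0.772, 0.636, -0.0]
contact_force: [0.3, -1.0, 0.7]
gripper_width: 0.0724
grip_force: 0.0
```

```bash
python3 pk.py; python3 go.py 527.5 13.5 108 79.1;python3 - <<'E'
from h import *
im,d=bot.capture('wrist'); cv2.imwrite('pics/w2.png',im[...,::-1])
E
```

```text
top 129 z 0.14422034595669672 ((526.4743041992188, 15.22607421875), (79.45411682128906, 23.500152587890625), 79.28994750976562)
scene 705 z 0.14164099578295095 ((532.0524291992188, 15.627090454101562), (83.43211364746094, 54.367610931396484), 79.74562072753906)
wrist 10655 z 0.14390918574080439 ((529.980224609375, 15.735950469970703), (79.94692993164062, 53.36820983886719), 79.05850219726562)
tool shift [ 3.2 -0.2 81.3] turn [-0.01  0.   -0.26] t 5.5 [0.5271 0.0103 0.1893] [ 0.2  -0.46 -0.56]
```

View pics/w2.png

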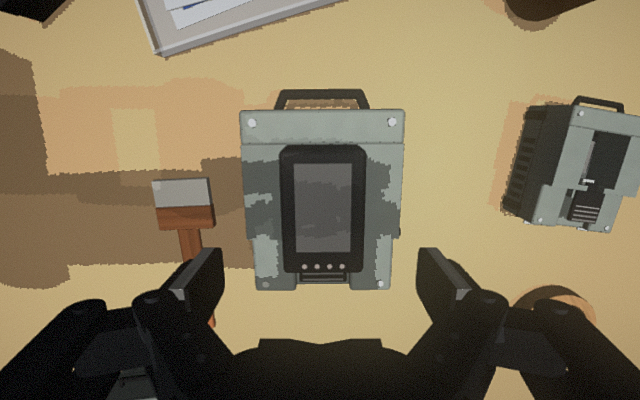

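The fingers straddle the battery, which sits at (322,208) with its top at 144 mm. The opening is clear on both sides. I descend and grip.

Call:
jog_arm(
  motion="100 4.5 0.5 14 0 0 0; 100 0 0 20 0 0 0; 100 0 0 20 0 0 0; 100 0 0 15 0 0 0; 100 0 0 10 0 0 0; 100 0 0 5 0 0 0; 100 0 0 0 0 0 0; 100 0 0 0 0 0 0",
)

```text
time: 6.22
ee_pos: [0.5289, 0.0152, 0.1059]
orientation: [0.0, 0.772, 0.635, 0.0]
contact_force: [-0.6, -0.7, 0.2]
gripper_width: 0.0855
grip_force: 0.0
```

Call:
jog_arm(
  motion="55 0 0 0 0 0 0; 55 0 0 0 0 0 0; 55 0 0 0 0 0 0; 40 0 0 0 0 0 0; 40 0 0 0 0 0 0; 40 0 0 0 0 0 0; 40 0 0 0 0 0 0; 40 0 0 0 0 0 0",
  newtons=40,
)

```text
time: 6.88
ee_pos: [0.529, 0.0153, 0.106]
orientation: [0.001, 0.772, 0.635, 0.0]
contact_force: [0.8, -0.1, 5.9]
gripper_width: 0.0513
grip_force: 47.6
```

Call:
jog_arm(
  motion="40 0 0 -4 0 0 0; 40 0 0 -6 0 0 0; 40 0 0 -8 0 0 0; 40 0 0 -10 0 0 0; 40 0 0 -12 0 0 0; 40 0 0 0 0 0 0",
)

```text
time: 7.38
ee_pos: [0.5295, 0.0153, 0.1482]
orientation: [0.002, 0.772, 0.635, 0.001]
contact_force: [0.3, -0.3, -3.4]
gripper_width: 0.0513
grip_force: 47.0
```

Call:
jog_arm(
  motion="40 0 0 -15 0 0 0; 40 0 0 -15 0 0 0; 40 0 0 -15 0 0 0; 40 0 0 -10 0 0 0; 40 0 0 0 0 0 0; 40 0 0 0 0 0 0",
)

```text
time: 7.88
ee_pos: [0.5284, 0.0154, 0.2001]
orientation: [0.0, 0.772, 0.635, 0.0]
contact_force: [0.3, -0.5, -3.5]
gripper_width: 0.0512
grip_force: 47.0
```

```bash
python3 go.py 540.8 -291.9 190 66.4; python3 - <<'E'
from h import *
n='wrist'
s=bot.observe()['ee_pos']; p=bot.camera_params(n); im,d=bot.capture(n); X=cloud(p,d); z=X[...,2]
cv2.imwrite('pics/w3.png',im[...,::-1])
m=(np.hypot(X[...,0]-s[0],X[...,1]-s[1])<.05)&(z>s[2]+.025)&(z<s[2]+.05)
r=cv2.minAreaRect((X[m][:,:2]*1000).astype(np.float32)); print(m.sum(),np.nanmedian(z[m]),r)
E
```

```text
tool shift [-299.2   71.3   10.1] turn [ 0.    0.   12.51] t 7.8833 [0.5284 0.0154 0.2001] [ 0.26 -0.5  -3.48]
24255 0.237893081758175 ((530.2874145507812, 24.916624069213867), (61.80453872680664, 96.81343078613281), 79.07931518554688)
```

View pics/w3.png

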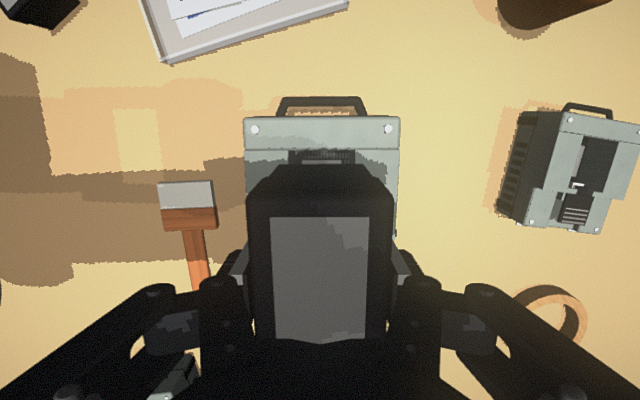

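The battery is held level (3.5 N, matching its mass) and clear of the unit. I carry it to the outline.

Call:
jog_arm(
  motion="40 -10 2 0 0 0 0; 40 -20 5 0 0 0 0; 40 -30 7 0 0 0 0; 40 -32 8 0 0 0 0; 40 -32 8 0 0 0 0; 40 -32 8 0 0 0 0; 40 -32 8 0 0 0 0; 40 -32 8 0 0 0 0; 40 -32 8 0 0 0 0; 40 -25 5 0 0 0 0; 40 -15 3 0 0 0 0; 40 -7 1 0 0 0 0",
)

```text
time: 8.93
ee_pos: [0.5399, -0.2939, 0.1991]
orientation: [-0.001, 0.773, 0.635, -0.0]
contact_force: [0.2, 0.7, -3.1]
gripper_width: 0.0516
grip_force: 46.8
```

Call:
jog_arm(
  motion="40 0 0 10 0 0 2; 40 0 0 20 0 0 3; 40 0 0 25 0 0 3; 40 0 0 25 0 0 3; 40 0 0 20 0 0 1.5; 40 0 0 10 0 0 0; 40 0 0 0 0 0 0; 40 0 0 0 0 0 0; 40 0 0 0 0 0 0",
)

```text
time: 9.68
ee_pos: [0.5414, -0.2919, 0.0919]
orientation: [0.001, 0.836, 0.548, 0.0]
contact_force: [0.9, 0.1, -3.8]
gripper_width: 0.0512
grip_force: 46.7
```

```bash
python3 go.py 540.8 -291.9 45 66.4; python3 - <<'E'
from h import *
for n in ['top','scene']:
    p=bot.camera_params(n); im,d=bot.capture(n); X=cloud(p,d); z=X[...,2]
    w=(im.min(-1)>115)&(np.hypot(X[...,0]-.54,X[...,1]+.293)<.11)&(abs(z)<.02)
    print(n,w.sum(),cv2.minAreaRect((X[w][:,:2]*1000).astype(np.float32)))
    cv2.imwrite(f'pics/{n}4.png',im[...,::-1])
c=cv2.resize(im[110:240,150:350],None,fx=4,fy=4,interpolation=cv2.INTER_CUBIC); cv2.imwrite('pics/c4.png',c[...,::-1])
E
```

```text
tool shift [-0.2 -0.7 46.9] turn [0.14 0.04 0.06] t 9.6833 [ 0.5414 -0.2919  0.0919] [ 0.92  0.12 -3.76]
top 350 ((565.7515869140625, -238.32763671875), (36.308677673339844, 113.61869049072266), 56.00608825683594)
scene 352 ((543.5154418945312, -290.295654296875), (148.49942016601562, 115.22267150878906), 66.75827026367188)
```

View pics/c4.png

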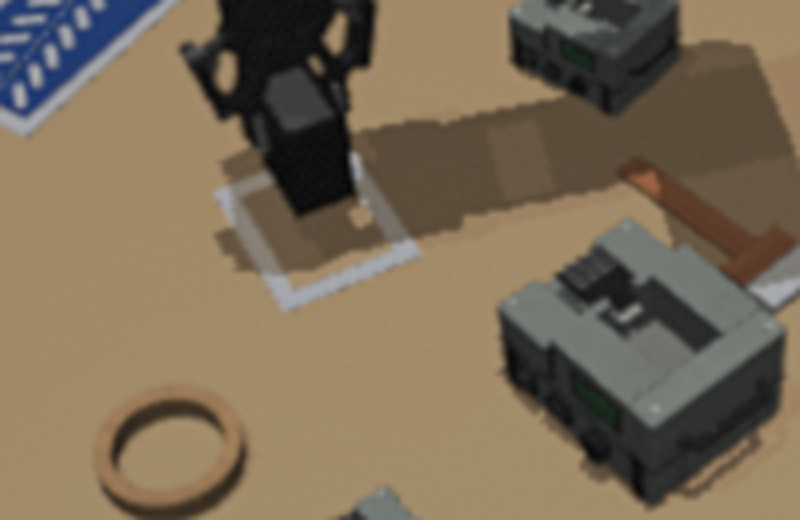

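The scene crop shows the battery hanging over the outline (crop (310,150)), aligned with it, and the bay empty. I lower gently.

Call:
jog_arm(
  motion="40 0 0 12 0 0 0; 40 0 0 14 0 0 0; 40 0 0 10 0 0 0; 40 0 0 6 0 0 0; 40 0 0 3 0 0 0; 40 0 0 2 0 0 0; 40 0 0 0 0 0 0; 40 0 0 0 0 0 0",
)

```text
time: 10.45
ee_pos: [0.5409, -0.2918, 0.0437]
orientation: [0.0, 0.837, 0.548, 0.0]
contact_force: [-0.9, -0.9, -3.2]
gripper_width: 0.052
grip_force: 46.8
```

Call:
jog_arm(
  motion="40 0 0 1 0 0 0; 40 0 0 1 0 0 0; 40 0 0 1 0 0 0; 40 0 0 0 0 0 0; 40 0 0 0 0 0 0",
)

```text
time: 10.87
ee_pos: [0.5409, -0.2918, 0.0409]
orientation: [0.0, 0.837, 0.548, 0.0]
contact_force: [-0.4, 0.8, 3.2]
gripper_width: 0.0515
grip_force: 47.5
```

It has touched down: the vertical force went from -3.2 to +3.2 N. I release and withdraw.

Call:
jog_arm(
  motion="65 0 0 0 0 0 0; 70 0 0 0 0 0 0; 85 0 0 0 0 0 0; 100 0 0 0 0 0 0; 100 0 0 0 0 0 0; 100 0 0 0 0 0 0; 100 0 0 -5 0 0 0; 100 0 0 -15 0 0 0; 100 0 0 -30 0 0 0; 100 0 0 -40 0 0 0; 100 0 0 -40 0 0 0; 100 0 0 -30 0 0 0",
  newtons=20,
)

```text
time: 11.87
ee_pos: [0.541, -0.2918, 0.2043]
orientation: [0.002, 0.837, 0.548, 0.001]
contact_force: [-0.2, -0.2, 0.7]
gripper_width: 0.085
grip_force: 0.0
```

Call:
jog_arm(
  motion="100 -40 0 0 0 0 0; 100 -40 0 0 0 0 0; 100 -40 0 0 0 0 0; 100 -30 0 0 0 0 0; 100 0 0 0 0 0 0; 100 0 0 0 0 0 0; 100 0 0 0 0 0 0",
)

```text
time: 12.45
ee_pos: [0.4808, -0.4287, 0.2005]
orientation: [-0.0, 0.837, 0.548, 0.0]
contact_force: [-0.3, 0.3, -1.1]
gripper_width: 0.0854
grip_force: 0.0
```

```bash
python3 - <<'E'
from h import *
for n in ['top','scene','wrist']:
    p=bot.camera_params(n); im,d=bot.capture(n); X=cloud(p,d); z=X[...,2]
    near=np.hypot(X[...,0]-.54,X[...,1]+.293)<.1
    m=near&(z>.07)&(z<.09); w=(im.min(-1)>115)&near&(abs(z)<.015)
    for k in (m,w):
        if k.sum()>50: print(n,k.sum(),np.nanmedian(z[k]),cv2.minAreaRect((X[k][:,:2]*1000).astype(np.float32)))
    if n=='top': cv2.imwrite('pics/c5.png',cv2.resize(im[60:330,180:580],None,fx=2,fy=2)[...,::-1])
print(bot.observe()['contact_force'],bot.observe()['time'])
E
```

```text
top 874 0.07902716296274519 ((537.9492797851562, -292.5229187011719), (81.20491027832031, 54.05805969238281), 67.10172271728516)
top 971 0.0023676631099098216 ((540.6171264648438, -292.4493103027344), (139.3038330078125, 111.26799011230469), 67.10565948486328)
scene 390 0.0773346194227946 ((543.3974609375, -293.5600891113281), (88.41575622558594, 53.366085052490234), 68.12206268310547)
scene 540 0.00024072488094745972 ((543.1412353515625, -292.91357421875), (150.99647521972656, 114.31546783447266), 66.32621765136719)
wrist 3949 0.0782909231601887 ((533.22119140625, -310.5736999511719), (41.14921569824219, 53.73662567138672), 65.15318298339844)
wrist 9763 0.0011365888531690202 ((527.302490234375, -328.03863525390625), (124.18504333496094, 194.96194458007812), 66.72322082519531)
[ 0.07314138  0.17617672 -0.19098559] 12.6
```

View pics/c5.png

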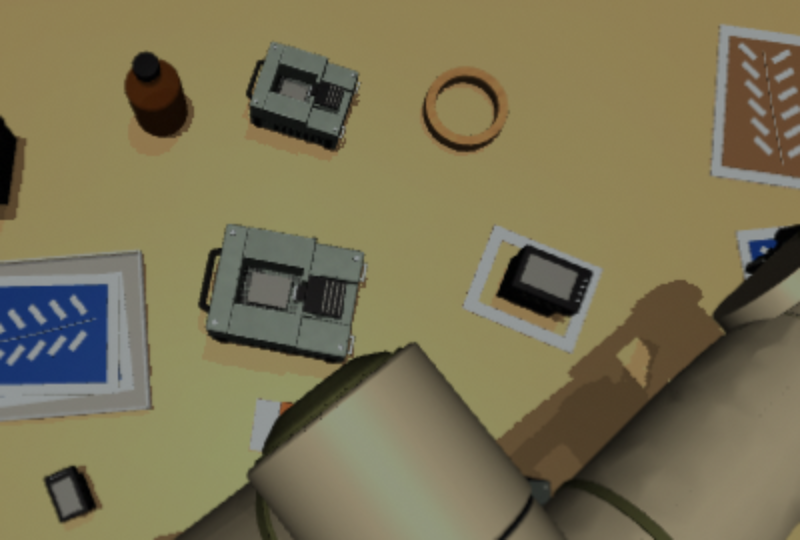

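The battery stands upright inside the outline (crop (545,280)), within about 3 mm of centre and 1° of square. The top is at 78 mm as it should be. The bottle and tape roll look unmoved, and the arm is clear of everything.

```bash
python3 -c "
from station import bot
print(bot.close_job())"
```

```text
the job is handed in; nothing more can be done
None
```

I pressed the paddle until the battery sprang up, lifted the battery out and stood it upright inside the white outline, within about 3 mm of centre and 1° of square; the job was handed in at about 12.6 s, and no verdict came back.

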